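# Unscrew the clamp nut from the well-plate stand

### The job

On the clamp stand that holds the well plate, unscrew the knurled nut (right-hand thread, about a quarter turn), lift it straight up clear of its stud and set it down flat in the steel tray; do not let go of it in the air. Leave the nut on the empty stand alone.

Things in the scene. Friction and masses are not known exactly. Their poses are not given: they have to be found in the camera images.
- nut_centre (a point): Centre, half-way up, of the nut to take off: knurled dark steel ring nut, 48 mm across, 32 high, open through the middle, 0.12 kg, on the stud of the clamp stand holding the well plate. z up. Its underside is 40 mm above the worktop, higher than all else on the stand but the stud: fingers fit on any two opposite sides. Grip about 8 mm above this point so that the tips stay clear below.
- stud_top (a point): Top of that nut's upright stud, fixed, 78 mm above the worktop, 6 above the nut, 28 across its thread; x points along the stand to the plate. Quick-release thread: counter-clockwise seen from above the nut turns easily, rises 3.8 mm per rad and is free after 1 rad; 1.2 to 2.2 rad from the start it lifts straight off (aim 1.45). Clockwise is a stop. About 1 mm play sideways and up and down.
- tray_in (a point): Centre of the inner floor of the open steel tray, fixed on the worktop; outside 130 mm along its x, 150 along its y, walls 3 thick and 11 high over all, floor about 3 mm above the worktop; z up.
- other_nut_centre (a point): Centre of the same kind of nut on the second, identical clamp stand, which holds no plate. It stays where it is.

How it is judged:
By the outcome, as a careful person would: the job done as asked, in the order asked, and still so for the second after the job is handed in, with the robot touching nothing.
It also fails if it takes over 46 s, if anything falls off the work surface, if the arm or the gripper's body presses on something with over 40 N, if the wrist force passes 120 N, or if a joint passes its speed limit or range.

### The arm

A 7-joint arm with a two-finger parallel gripper is mounted at the origin on a cart in front of the work surface, level with it; the furniture and walls round the work are solid. World frame = base frame: x ahead of the robot, y to its left, z up, the work surface at z = 0. Lengths are in m, angles in rad, forces in N, time in s.
With the tool pointing down it reaches from about 0.4 to 0.85 m from the base axis. Payload 10.4 kg.
Tool frame: the origin (TCP) lies between the finger pads; the fingertips stand ahead of it and the grasp point (between the pads) lies 5 mm behind it (manip.tip_extent is the z of the fingertips in the tool frame, in m); z points along the fingers, y is the line along which they close (so a half turn about z gives the same grasp; the last joint's range is limited). The gripper opens to 85 mm and grips with 20 to 120 N. Pads are 22 mm wide; open, the fingers measure 114 mm over their backs; the gripper's body (76 mm by 85 mm) begins 54 mm behind the grasp point. The pads swing forward as they close: fully open they stand 13 mm farther back than shut.
Start: joints at [1.235, 0.332, -0.065, 1.46, 0.022, 1.35, -0.088], TCP at [0.192, -0.595, 0.245] pointing down, gripper open.
Joint ranges: [-2.6, 2.6], [-0.5, 2.12], [-1.47, 1.34], [0.16, 2.42], [-1.27, 4.41], [0.06, 2.06], [-2.6, 2.6]. Speed limits (rad/s): [2.22, 2.22, 2.79, 2.79, 3.14, 3.14, 3.14].

### API

Orientations are given as a unit quaternion [x, y, z, w].
In Python, from workcell import status, viewer, manip gives the robot as it stands.
- The arm moves only by the tool play_rows, never from a script. Its argument "plan" is one flat list of numbers, 7 for each row, row after row: the turn, a rotation vector about the tool's x, y, z in degrees, then the shift along the tool's x, y, z in m, then the opening, from 0 (shut) to 1 (fully open). In form: [ax, ay, az, dx, dy, dz, grip, ax, ay, az, dx, dy, dz, grip, ...]. A call has 1 to 20 rows; each row is the pose to reach, as a shift and turn from the pose commanded when the call began, along the tool's axes at that moment; what a row does not reach only later rows make up. A row lasts 1/8 s, in which the tool goes at most 62.5 mm and 10.7 degrees, less where a joint would pass 70% of its speed; a pose out of reach is approached as far as the arm can. A call with a gripper value outside its range is refused whole. The fingers move at their own pace and stop on an object; "squeeze" is the grip in N (left out, the last holds). Time passes only in rows, so rows that repeat a pose let the fingers close. It gives the time, the measured TCP pose, the force, the opening and the grip force at its end, in the units of the state.
- status.get_obs(): the state, without advancing time (a new reading comes with each control period).
- viewer.camera(name): name is "side" or "top" or "wrist"; returns the picture (480x640x3 uint8, red, green, blue); there is no depth.
- viewer.camera_model(name): a dict with "fx", "fy", "cx", "cy" (pixels), "R" (3x3) and "t" (3): a world point X has camera coordinates R X + t. Camera axes: x right, y down, z forward; pixel columns grow to the right and rows downward; lengths in m; the calibration is good to about 2 mm. A picture is of the moment at which its call begins: read the wrist's pose just before it. camera_model takes no time and is no camera call; for the wrist camera it gives the pose at the moment of the call.
- manip.hand_in(): hands the job in; it is judged then, once.
The state is a dict: "clock": time; "joint_pos": joint angles; "joint_velocities": joint speeds; "tau": joint torques, N m; "position": TCP position; "ee_rot": TCP orientation; "ft_force": force on the tool from outside, world axes, zero at the start; "torque": the same for the moment, N m; "grip_width": opening from 0.0 (shut) to 1.0 (fully open); "grasp_force": force on a finger pad.
Only numpy, scipy, OpenCV 4.12 (cv2) and the standard library are available. Lean on these libraries where they do the work, as an engineer would, in place of code of your own. Each camera call takes 0.05 s, during which the arm holds its last target. There are 200 camera calls.

## Working session

There is one attempt and no reset: what is moved stays moved. The work goes in short steps, Python scripts to look and compute and a tool call to move; the robot and the scene stay as the last step left them, time stands still between calls to the robot, and variables do not carry over. Pictures are saved under pics/ and viewed, at most 10 in all, crops included, and the job is handed in when it is done.

Besides the shell and the picture viewer there is one more tool, called after ">>>" in YAML: its name, and indented under it one key for each argument. play_rows: Moves the arm, as the interface text tells. Its arguments: {"type":"object","properties":{"plan":{"type":"array","items":{"type":"number"}},"squeeze":{"type":"number"}},"required":["plan"]}

```bash
mkdir -p pics; python3 - <<'E'
from workcell import status, viewer, manip
import cv2
o=status.get_obs()
print({k:o[k] for k in("clock","position","ee_rot","ft_force","grip_width")}, manip.tip_extent)
for n in("top","side"):
    cv2.imwrite(f"pics/{n}0.png",viewer.camera(n)[:,:,::-1]); print(n,viewer.camera_model(n))
E
```

```text
{'clock': 0.0, 'position': array([ 0.1921885 , -0.59433939,  0.24450313]), 'ee_rot': array([ 9.87795564e-01,  1.55754288e-01, -1.54895915e-04, -7.08362153e-04]), 'ft_force': array([-0.05034689, -0.64171443,  0.34418165]), 'grip_width': 1.0026281451963635} 0.014
top {'fx': 551.41692095775, 'fy': 551.41692095775, 'cx': 333.30419929577624, 'cy': 240.83194407771543, 'R': array([[-0.02897876, -0.99954648, -0.00818974],
       [-0.98889411,  0.02986282, -0.1455907 ],
       [ 0.14576924,  0.00387975, -0.98931101]]), 't': array([0.00729943, 0.49453452, 1.13236256])}
side {'fx': 528.1072364252077, 'fy': 528.1072364252077, 'cx': 328.93307525960915, 'cy': 244.8900933272489, 'R': array([[ 0.99964789, -0.02599869, -0.0053061 ],
       [-0.01803529, -0.51904882, -0.8545543 ],
       [ 0.01946317,  0.8543491 , -0.51933495]]), 't': array([-0.49378141,  0.06568504,  1.05748065])}
```

View pics/top0.png

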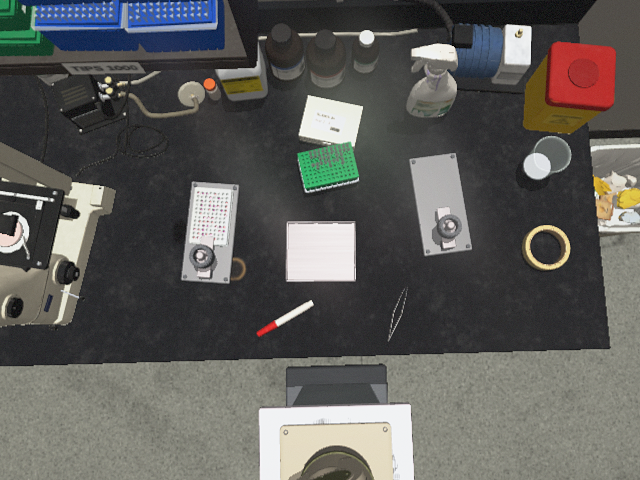

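View pics/side0.png

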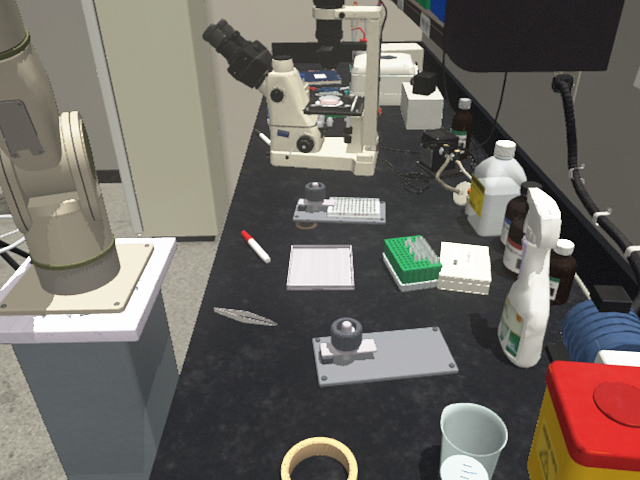

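The plate is on the left stand: its nut is at about top (202,257) and side (315,191). The empty stand's nut is at top (449,227). The tray is centred near top (321,251), side (321,267). I'll zoom in and triangulate.

```bash
cat > h.py <<'E'
import numpy as np, cv2
from workcell import status, viewer, manip
def ray(m,uv):
    R=np.array(m["R"]);d=R.T@np.array([(uv[0]-m["cx"])/m["fx"],(uv[1]-m["cy"])/m["fy"],1.]);return -R.T@np.array(m["t"]),d/np.linalg.norm(d)
def plane(m,uv,z):
    c,d=ray(m,uv);return c+d*(z-c[2])/d[2]
def tri(m1,a,m2,b):
    P=lambda m:np.array([[m["fx"],0,m["cx"]],[0,m["fy"],m["cy"]],[0,0,1]])@np.c_[m["R"],m["t"]]
    X=cv2.triangulatePoints(P(m1),P(m2),np.array(a,float).reshape(2,1),np.array(b,float).reshape(2,1));return X[:3,0]/X[3,0]
E
python3 - <<'E'
from h import *
T=cv2.imread("pics/top0.png");S=cv2.imread("pics/side0.png")
a=cv2.resize(T[225:290,170:250],None,fx=5,fy=5,interpolation=cv2.INTER_CUBIC);b=cv2.resize(S[170:235,285:365],None,fx=5,fy=5,interpolation=cv2.INTER_CUBIC)
cv2.imwrite("pics/z1.png",np.hstack([a,b]))
t=viewer.camera_model("top");s=viewer.camera_model("side")
print("nut",tri(t,(202,257),s,(315,190)),plane(t,(202,257),.072))
# tray: contour in top view
g=cv2.cvtColor(T,cv2.COLOR_BGR2GRAY)
m=np.uint8(g>120)*255; m[:,:270]=0;m[:,370:]=0;m[:205]=0;m[295:]=0
c=max(cv2.findContours(m,0,2)[0],key=cv2.contourArea);r=cv2.minAreaRect(c);print(r)
bp=cv2.boxPoints(r);q=np.array([plane(t,p,.008) for p in bp]);print(q,q.mean(0),[np.linalg.norm(q[i]-q[i-1]) for i in range(4)])
# stand corners plate stand
for p in [(192,184),(239,186),(229,283),(182,281)]: print(plane(t,p,.01))
E
```

```text
nut [0.46665477 0.26571594 0.05898254] [0.46391439 0.2624087  0.072     ]
((320.5, 251.0), (60.0, 69.0), 90.0)
[[ 0.54557411  0.09478342  0.008     ]
 [ 0.54098102 -0.05580459  0.008     ]
 [ 0.41014273 -0.05126129  0.008     ]
 [ 0.41452881  0.09694392  0.008     ]] [0.47780667 0.02116536 0.008     ] [np.float64(0.13106310614947655), np.float64(0.15065804253052562), np.float64(0.13091714742084742), np.float64(0.14827009640328398)]
[0.63444114 0.30060668 0.01      ]
[0.62669392 0.19686642 0.01      ]
[0.41370525 0.21921896 0.01      ]
[0.42099299 0.32033904 0.01      ]
```

View pics/z1.png

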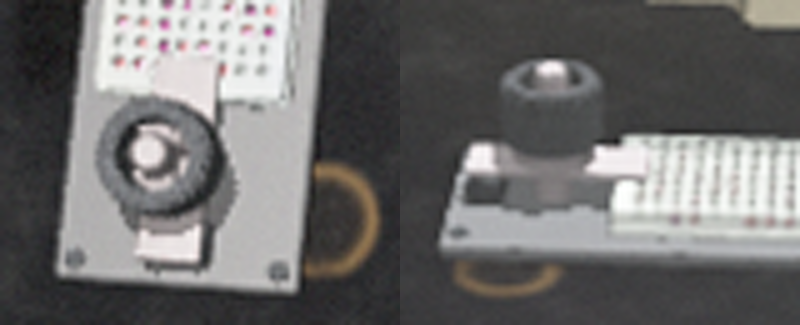

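The zoom shows the ring nut around a bright stud top, at crop (150,152) and (548,70). That is top (199.8,255.2) and side (314.4,183.8).

```bash
python3 - <<'E'
from h import *
t=viewer.camera_model("top");s=viewer.camera_model("side")
print(tri(t,(199.8,255.2),s,(314.4,183.8)),plane(t,(199.8,255.2),.078),plane(s,(314.4,183.8),.078))
o=status.get_obs();from scipy.spatial.transform import Rotation as R
r=R.from_quat(o["ee_rot"]);print(r.as_matrix())
w=viewer.camera_model("wrist");Rt=r.as_matrix();Rw=np.array(w["R"]);c=-Rw.T@np.array(w["t"]);print("cam in tool",Rt.T@(c-o["position"]),Rw@Rt)
E
```

```text
[0.46704688 0.26609127 0.07530948] [0.46699661 0.26545361 0.078     ] [0.46677047 0.26010941 0.078     ]
[[ 9.51464183e-01  3.07759101e-01 -4.93439874e-04]
 [ 3.07759481e-01 -9.51463426e-01  1.20465267e-03]
 [-9.87471685e-05 -1.29804467e-03 -9.99999153e-01]]
cam in tool [ 0.08626755  0.00022119 -0.12814366] [[ 8.40810520e-05  9.99999966e-01 -2.46101732e-04]
 [-9.44402201e-01 -1.51006392e-06 -3.28792462e-01]
 [-3.28792451e-01  2.60064233e-04  9.44402169e-01]]
```

```bash
python3 - <<'E'
from h import *
from scipy.spatial.transform import Rotation as R
o=status.get_obs();M=R.from_quat(o["ee_rot"]).as_matrix();p0=np.array(o["position"])
g=np.array([.467,.2655,.195])
out=[]
for i in range(1,19):
    f=i/18;a=np.radians(-72.1+f*(29.62+72.1));r=.6246+f*(.5372-.6246)
    d=M.T@(np.array([r*np.cos(a),r*np.sin(a),p0[2]+f*(g[2]-p0[2])])-p0)
    out+=[0,0,round(-72*f,1),*np.round(d,3).tolist(),1]
print(out)
E
```

```text
[0, 0, -4.0, 0.061, -0.008, 0.003, 1, 0, 0, -8.0, 0.12, -0.022, 0.006, 1, 0, 0, -12.0, 0.178, -0.041, 0.008, 1, 0, 0, -16.0, 0.232, -0.066, 0.011, 1, 0, 0, -20.0, 0.284, -0.096, 0.014, 1, 0, 0, -24.0, 0.332, -0.13, 0.017, 1, 0, 0, -28.0, 0.376, -0.169, 0.019, 1, 0, 0, -32.0, 0.416, -0.212, 0.022, 1, 0, 0, -36.0, 0.45, -0.258, 0.025, 1, 0, 0, -40.0, 0.48, -0.307, 0.028, 1, 0, 0, -44.0, 0.505, -0.358, 0.031, 1, 0, 0, -48.0, 0.524, -0.411, 0.034, 1, 0, 0, -52.0, 0.538, -0.465, 0.036, 1, 0, 0, -56.0, 0.547, -0.519, 0.039, 1, 0, 0, -60.0, 0.549, -0.574, 0.042, 1, 0, 0, -64.0, 0.547, -0.628, 0.045, 1, 0, 0, -68.0, 0.539, -0.682, 0.048, 1, 0, 0, -72.0, 0.526, -0.734, 0.05, 1]
```

>>> play_rows:
  plan: [0, 0, -4, 0.06, -0.008, 0.003, 1, 0, 0, -8, 0.12, -0.022, 0.006, 1, 0, 0, -12, 0.178, -0.041, 0.008, 1, 0, 0, -16, 0.232, -0.066, 0.011, 1, 0, 0, -20, 0.284, -0.096, 0.014, 1, 0, 0, -24, 0.332, -0.13, 0.017, 1, 0, 0, -28, 0.376, -0.169, 0.019, 1, 0, 0, -32, 0.416, -0.212, 0.022, 1, 0, 0, -36, 0.45, -0.258, 0.025, 1, 0, 0, -40, 0.48, -0.307, 0.028, 1, 0, 0, -44, 0.505, -0.358, 0.031, 1, 0, 0, -48, 0.524, -0.411, 0.034, 1, 0, 0, -52, 0.538, -0.465, 0.036, 1, 0, 0, -56, 0.547, -0.519, 0.039, 1, 0, 0, -60, 0.549, -0.574, 0.042, 1, 0, 0, -64, 0.547, -0.628, 0.045, 1, 0, 0, -68, 0.539, -0.682, 0.048, 1, 0, 0, -72, 0.526, -0.734, 0.05, 1, 0, 0, -72, 0.526, -0.734, 0.05, 1, 0, 0, -72, 0.526, -0.734, 0.05, 1]
  squeeze: 50

```text
clock: 2.6
position: [0.4672, 0.2649, 0.195]
ee_rot: [0.708, 0.706, -0.0, 0.0]
ft_force: [0.3, -0.5, -0.0]
grip_width: 0.999
grasp_force: 0.0
```

```bash
python3 - <<'E'
from h import *
import json
o=status.get_obs();w=viewer.camera_model("wrist");im=viewer.camera("wrist")[:,:,::-1]
cv2.imwrite("pics/w1.png",im);json.dump({k:np.array(v).tolist() for k,v in w.items()},open("w1.json","w"))
print(o["clock"],o["position"],o["ee_rot"],o["joint_pos"],o["ft_force"])
E
```

```text
2.6 [0.46723161 0.26488708 0.19504425] [ 7.07826829e-01  7.06385899e-01 -3.16099085e-04  2.05744057e-04] [ 0.09245014  0.26479487 -0.79533994  1.72777908  0.19989183  1.23315531
 -0.75431517] [ 0.32972254 -0.48975121 -0.02319839]
```

View pics/w1.png

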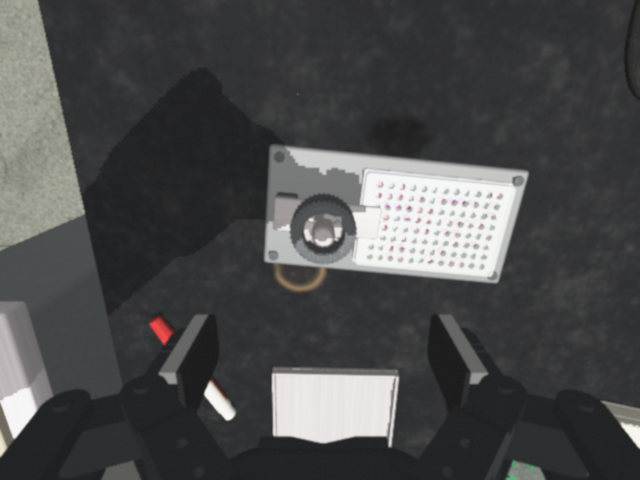

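The wrist view shows the nut ring centred near (323,229), with the stud top at about (322,233) and the tray's near edge at row 370. I'll zoom in to refine.

```bash
python3 - <<'E'
from h import *
import json
w=json.load(open("w1.json"));im=cv2.imread("pics/w1.png")
cv2.imwrite("pics/z2.png",cv2.resize(im[185:275,280:380],None,fx=6,fy=6,interpolation=cv2.INTER_CUBIC))
K=np.array([[w["fx"],0,w["cx"]],[0,w["fy"],w["cy"]],[0,0,1]])
def pr(X): x=K@(np.array(w["R"])@X+w["t"]);return x[:2]/x[2]
for X in([.467,.2655,.078],[.467,.2655,.072],[.491,.2655,.072],[.443,.2655,.072],[.467,.2895,.072],[.467,.2415,.072]):print(X,pr(np.array(X)),(pr(np.array(X))-[280,185])*6)
E
```

```text
[0.467, 0.2655, 0.078] [320.62095047 238.81377852] [243.72570282 322.88267111]
[0.467, 0.2655, 0.072] [320.66781229 236.06870935] [244.00687372 306.4122561 ]
[0.491, 0.2655, 0.072] [354.29734263 236.00624803] [445.78405578 306.03748816]
[0.443, 0.2655, 0.072] [287.04154792 236.13116461] [ 42.24928754 306.78698765]
[0.467, 0.2895, 0.072] [320.53375766 203.22017974] [243.20254596 109.32107844]
[0.467, 0.2415, 0.072] [320.79408877 267.01129629] [244.76453264 492.06777771]
```

View pics/z2.png

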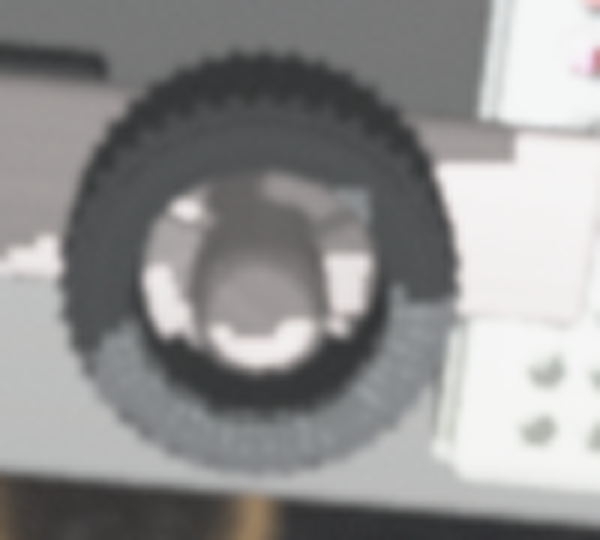

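>>> play_rows:
  plan: [0, 0, 0, 0.001, 0.001, 0.03, 1, 0, 0, 0, 0.0015, 0.001, 0.06, 1, 0, 0, 0, 0.0015, 0.001, 0.085, 1, 0, 0, 0, 0.0015, 0.001, 0.105, 1, 0, 0, 0, 0.0015, 0.001, 0.12, 1, 0, 0, 0, 0.0015, 0.001, 0.13, 1, 0, 0, 0, 0.0015, 0.001, 0.136, 1, 0, 0, 0, 0.0015, 0.001, 0.136, 1, 0, 0, 0, 0.0015, 0.001, 0.136, 1]
  squeeze: 50

```text
clock: 3.78
position: [0.4683, 0.2673, 0.0598]
ee_rot: [0.708, 0.707, 0.0, 0.0]
ft_force: [-0.2, -0.3, 0.2]
grip_width: 0.997
grasp_force: 0.0
```

>>> play_rows:
  plan: [0, 0, 0, 0, 0, 0, 0.62, 0, 0, 0, 0, 0, 0, 0.62, 0, 0, 0, 0, 0, 0, 0.5, 0, 0, 0, 0, 0, 0, 0.4, 0, 0, 0, 0, 0, 0, 0.3, 0, 0, 0, 0, 0, 0, 0.3]
  squeeze: 50

```text
clock: 4.53
position: [0.4682, 0.267, 0.0598]
ee_rot: [0.708, 0.707, 0.0, 0.0]
ft_force: [-1.6, -2.2, 6.3]
grip_width: 0.558
grasp_force: 50.4
```

```bash
python3 - <<'E'
from h import *
a=viewer.camera("wrist")[:,:,::-1];b=viewer.camera("side")[:,:,::-1]
cv2.imwrite("pics/g1.png",np.hstack([cv2.resize(a,(400,300)),cv2.resize(b[140:260,250:410],(400,300))]))
o=status.get_obs();print({k:o[k] for k in("clock","position","ee_rot","ft_force","torque","grip_width","grasp_force","joint_pos")})
E
```

```text
{'clock': 4.625, 'position': array([0.46822159, 0.26697289, 0.0598538 ]), 'ee_rot': array([7.07643581e-01, 7.06569490e-01, 8.22919727e-05, 3.34180196e-04]), 'ft_force': array([-1.27057792, -1.57586746,  5.28358909]), 'torque': array([-0.34825414,  0.39357252,  0.00938192]), 'grip_width': 0.5543398309837917, 'grasp_force': 50.37232954055071, 'joint_pos': array([ 0.02073394,  0.43306403, -0.73635515,  1.85195942,  0.34519685,
        0.98762631, -0.86466414])}
```

View pics/g1.png

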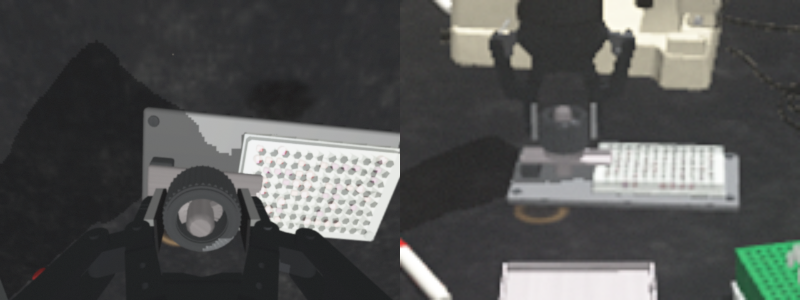

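The fingers hold the nut at about 47 mm, with forces low. I'll turn 30° counter-clockwise first, rising with the thread.

>>> play_rows:
  plan: [0, 0, -5, 0, 0, -0.0003, 0.3, 0, 0, -10, 0, 0, -0.0007, 0.3, 0, 0, -15, 0, 0, -0.001, 0.3, 0, 0, -20, 0, 0, -0.0013, 0.3, 0, 0, -25, 0, 0, -0.0017, 0.3, 0, 0, -30, 0, 0, -0.002, 0.3, 0, 0, -30, 0, 0, -0.002, 0.3]
  squeeze: 50

```text
clock: 5.5
position: [0.4679, 0.2675, 0.0615]
ee_rot: [0.501, 0.866, 0.0, -0.0]
ft_force: [-2.0, 0.9, 2.6]
grip_width: 0.557
grasp_force: 51.5
```

>>> play_rows:
  plan: [0, 0, -5, 0, 0, -0.0003, 0.3, 0, 0, -10, 0, 0, -0.0007, 0.3, 0, 0, -15, 0, 0, -0.001, 0.3, 0, 0, -20, 0, 0, -0.0013, 0.3, 0, 0, -25, 0, 0, -0.0017, 0.3, 0, 0, -30, 0, 0, -0.002, 0.3, 0, 0, -35, 0, 0, -0.002, 0.3, 0, 0, -40, 0, 0, -0.002, 0.3, 0, 0, -45, 0, 0, -0.002, 0.3, 0, 0, -50, 0, 0, -0.002, 0.3, 0, 0, -53, 0, 0, -0.002, 0.3, 0, 0, -53, 0, 0, -0.002, 0.3]
  squeeze: 50

```text
clock: 7.0
position: [0.4672, 0.2679, 0.0645]
ee_rot: [0.062, 0.998, -0.0, -0.0]
ft_force: [-8.5, -2.2, 18.0]
grip_width: 0.556
grasp_force: 52.9
```

```bash
python3 - <<'E'
from h import *
o=status.get_obs();print({k:o[k] for k in("clock","position","ee_rot","ft_force","torque","grip_width","grasp_force","joint_pos")})
E
```

```text
{'clock': 7.0, 'position': array([0.46717524, 0.26793598, 0.06450621]), 'ee_rot': array([ 6.22090079e-02,  9.98063091e-01, -5.06011096e-05, -3.22731138e-04]), 'ft_force': array([-8.51601902, -2.16665866, 17.99713056]), 'torque': array([-0.49107043,  2.10269643, -0.19212595]), 'grip_width': 0.5557666890385815, 'grasp_force': 52.92676515877247, 'joint_pos': array([ 0.23112943,  0.53961612, -1.01856151,  1.84006879,  0.52436949,
        1.06134375,  0.454306  ])}
```

>>> play_rows:
  plan: [0, 0, 0, 0.0005, 0, -0.001, 0.3, 0, 0, 0, 0.0005, 0, -0.002, 0.3, 0, 0, 0, 0.0005, 0, -0.004, 0.3, 0, 0, 0, 0.0005, 0, -0.006, 0.3]
  squeeze: 50

```text
clock: 7.5
position: [0.4676, 0.2667, 0.0692]
ee_rot: [0.062, 0.998, -0.0, -0.0]
ft_force: [0.5, -0.5, -1.6]
grip_width: 0.563
grasp_force: 51.5
```

The nut is free: Fz is about its own weight. I'll lift it straight up.

>>> play_rows:
  plan: [0, 0, 0, 0, 0, -0.006, 0.3, 0, 0, 0, 0, 0, -0.014, 0.3, 0, 0, 0, 0, 0, -0.024, 0.3, 0, 0, 0, 0, 0, -0.036, 0.3, 0, 0, 0, 0, 0, -0.05, 0.3, 0, 0, 0, 0, 0, -0.065, 0.3, 0, 0, 0, 0, 0, -0.08, 0.3, 0, 0, 0, 0, 0, -0.08, 0.3]
  squeeze: 50

```text
clock: 8.5
position: [0.4681, 0.2675, 0.1506]
ee_rot: [0.062, 0.998, 0.0, 0.001]
ft_force: [0.0, -0.6, -1.6]
grip_width: 0.56
grasp_force: 51.6
```

```bash
python3 - <<'E'
from h import *
from scipy.spatial.transform import Rotation as R
a=viewer.camera("wrist")[:,:,::-1];b=viewer.camera("side")[:,:,::-1]
cv2.imwrite("pics/g2.png",np.hstack([cv2.resize(a,(400,300)),cv2.resize(b[120:300,230:470],(400,300))]))
o=status.get_obs();print({k:o[k] for k in("clock","position","ft_force","grip_width","grasp_force")})
M=R.from_quat(o["ee_rot"]).as_matrix();print(M,M.T@(np.array([.478,.021,.115])-o["position"]))
# side cross-check of tray centre: rim
m=viewer.camera_model("side");g=cv2.cvtColor(b,cv2.COLOR_RGB2GRAY)
k=np.uint8(g>110)*255;k[:,:280]=0;k[:,362:]=0;k[:240]=0;k[295:]=0
c=max(cv2.findContours(k,0,2)[0],key=cv2.contourArea);q=cv2.approxPolyDP(c,6,True)[:,0];print(q)
print([plane(m,p,.008) for p in q])
E
```

```text
{'clock': 8.6, 'position': array([0.46745563, 0.2668964 , 0.14914645]), 'ft_force': array([ 0.30373284, -1.26607732, -2.45213196]), 'grip_width': 0.5609192805359587, 'grasp_force': 51.54556564986706}
[[-9.92347730e-01  1.23474618e-01  4.78269762e-05]
 [ 1.23474591e-01  9.92347663e-01 -3.75598405e-04]
 [-9.38378576e-05 -3.66818809e-04 -9.99999928e-01]] [-0.04082244 -0.24270023  0.03423931]
[[291 245]
 [287 289]
 [353 289]
 [351 245]]
[array([0.41424733, 0.09852469, 0.008     ]), array([ 0.41233378, -0.06306965,  0.008     ]), array([ 0.53812555, -0.06725859,  0.008     ]), array([0.54427132, 0.09400731, 0.008     ])]
```

View pics/g2.png

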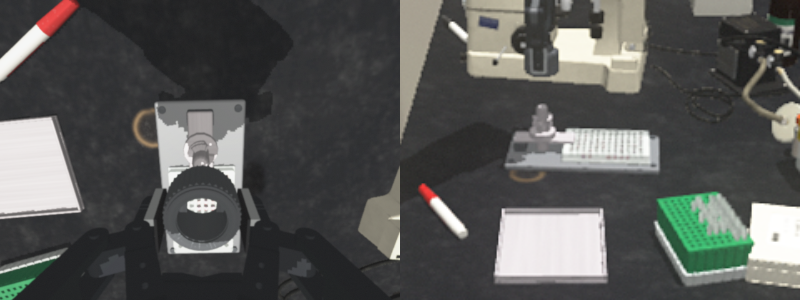

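The nut is clear of the bare stud and held level. The tray centre from both views is about (0.478, 0.020). Next I carry the nut across and go down to just above the floor.

>>> play_rows:
  plan: [0, 0, 0, -0.003, -0.02, 0, 0.3, 0, 0, 0, -0.01, -0.055, 0, 0.3, 0, 0, 0, -0.017, -0.1, 0, 0.3, 0, 0, 0, -0.025, -0.145, 0, 0.3, 0, 0, 0, -0.032, -0.19, 0, 0.3, 0, 0, 0, -0.038, -0.225, 0.01, 0.3, 0, 0, 0, -0.041, -0.244, 0.025, 0.3, 0, 0, 0, -0.041, -0.244, 0.05, 0.3, 0, 0, 0, -0.041, -0.244, 0.075, 0.3, 0, 0, 0, -0.041, -0.244, 0.095, 0.3, 0, 0, 0, -0.041, -0.244, 0.108, 0.3, 0, 0, 0, -0.041, -0.244, 0.115, 0.3, 0, 0, 0, -0.041, -0.244, 0.115, 0.3, 0, 0, 0, -0.041, -0.244, 0.115, 0.3]
  squeeze: 50

```text
clock: 10.35
position: [0.4785, 0.02, 0.0348]
ee_rot: [0.062, 0.998, -0.0, 0.0]
ft_force: [0.2, -0.4, -1.0]
grip_width: 0.557
grasp_force: 51.7
```

>>> play_rows:
  plan: [0, 0, 0, 0, 0, 0.003, 0.3, 0, 0, 0, 0, 0, 0.006, 0.3, 0, 0, 0, 0, 0, 0.008, 0.3, 0, 0, 0, 0, 0, 0.009, 0.3, 0, 0, 0, 0, 0, 0.01, 0.3, 0, 0, 0, 0, 0, 0.01, 0.3]
  squeeze: 50

```text
clock: 11.1
position: [0.4781, 0.0199, 0.0243]
ee_rot: [0.062, 0.998, -0.0, -0.0]
ft_force: [0.1, 0.6, -0.7]
grip_width: 0.558
grasp_force: 51.7
```

>>> play_rows:
  plan: [0, 0, 0, 0, 0, 0.0005, 0.3, 0, 0, 0, 0, 0, 0.001, 0.3, 0, 0, 0, 0, 0, 0.0015, 0.3, 0, 0, 0, 0, 0, 0.0015, 0.3]
  squeeze: 50

```text
clock: 11.6
position: [0.4781, 0.0199, 0.023]
ee_rot: [0.062, 0.998, -0.0, 0.0]
ft_force: [-2.6, -0.3, 4.2]
grip_width: 0.554
grasp_force: 52.1
```

>>> play_rows:
  plan: [0, 0, 0, 0, 0, 0.0005, 0.3, 0, 0, 0, 0, 0, 0.0005, 0.3]
  squeeze: 30

```text
clock: 11.85
position: [0.4781, 0.0199, 0.0229]
ee_rot: [0.062, 0.998, -0.0, -0.0]
ft_force: [-5.6, -0.8, 12.4]
grip_width: 0.56
grasp_force: 53.1
```

The nut is resting firmly on the floor (12 N). Now I'll open the fingers slowly, then rise and check.

>>> play_rows:
  plan: [0, 0, 0, 0, 0, 0, 0.6, 0, 0, 0, 0, 0, 0, 0.65, 0, 0, 0, 0, 0, 0, 0.75, 0, 0, 0, 0, 0, 0, 0.9, 0, 0, 0, 0, 0, 0, 0.9, 0, 0, 0, 0, 0, -0.005, 0.9, 0, 0, 0, 0, 0, -0.015, 0.9, 0, 0, 0, 0, 0, -0.035, 0.9, 0, 0, 0, 0, 0, -0.065, 0.9, 0, 0, 0, 0, 0, -0.1, 0.9, 0, 0, 0, 0, 0, -0.14, 0.9, 0, 0, 0, 0, 0, -0.18, 0.9, 0, 0, 0, 0, 0, -0.18, 0.9]
  squeeze: 30

```text
clock: 13.48
position: [0.4796, 0.0203, 0.2054]
ee_rot: [0.062, 0.998, -0.001, 0.003]
ft_force: [0.8, -0.8, -0.7]
grip_width: 0.897
grasp_force: 0.0
```

```bash
python3 - <<'E'
from h import *
a=viewer.camera("wrist")[:,:,::-1];b=viewer.camera("side")[:,:,::-1]
cv2.imwrite("pics/e.png",np.hstack([cv2.resize(a,(400,300)),cv2.resize(b[170:350,230:470],(400,300))]))
o=status.get_obs();print({k:o[k] for k in("clock","position","ft_force","grip_width","grasp_force")})
E
```

```text
{'clock': 13.575, 'position': array([0.47803166, 0.01977745, 0.20249168]), 'ft_force': array([-1.04351039,  0.02041233, -0.88583973]), 'grip_width': 0.9010203986986308, 'grasp_force': 0.0}
```

View pics/e.png

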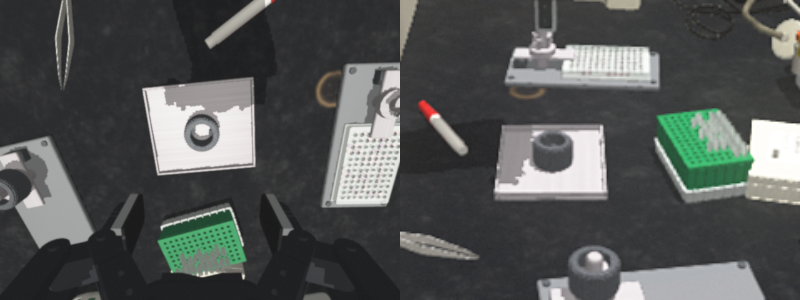

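The nut lies flat in the middle of the tray, the stud is bare, the other nut is untouched, and the gripper is clear of everything.

```bash
python3 -c "
from workcell import manip
print(manip.hand_in())"
```

```text
the job is handed in; nothing more can be done
None
```

I unscrewed the nut on the well-plate stand, lifted it straight off its stud and set it down flat in the steel tray. I left the nut on the empty stand alone and handed the job in at about 13.6 s.

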